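Gate key off the locking hook

TASK

Take the square-bowed brass gate key off its locking hook: grip it, push it back against the sprung keeper until you feel it meet the fixed shoulders, ease it a few millimetres forward from under their lips, and, with the keeper still held open, lift it out between lips and curl and draw it off gently, without forcing the key or wrenching the hook. Lower the key into the amber glass bowl, its end inside below the rim before you let go, and leave it lying in the bowl. Leave the round-bowed key hanging and the bowl and everything else where they are.

Things in the scene. Friction and masses are not known exactly. Their poses are not given: they have to be found in the camera images.
- hook: Brass locking hook bearing the gate key, one of two alike screwed to the front edge of an ash shelf (500 wide, 140 deep, top 215 mm above the table). Origin: on top of its flat arm (8 wide, 6 thick, top 208 mm above the table) at the inner face of the upturned tip. x: along the arm from the tip to the shelf edge, which is at x = 60 mm; z up. Easily bent: push and pull under 18 N.
- hook_tip (a point): Top of the hook's upturned tip (6 mm thick), 15 mm above the arm. Round it sits a rigid curl, 11 wide, reaching back (+x) over the key's top bar, 10.5 to 16.5 mm above the arm. Its reach is not measured: 5 to 14 mm behind the tip's inner face, different every time.
- hook_mid (a point): Point on the arm's top 20 mm behind its tip's inner face. About here two fixed shoulders flank the keeper, 9 to 15 mm either side of the middle, up to 17 and (bridged) down to 12 mm from the arm top. Their face is always 15.5 mm behind the curl's end; at their top, from 11 mm up, a lip juts 3.5 mm forward. The bar (8 thick) lifts out between curl and lip: from touch, eased forward 5.5 mm (+-2).
- keeper (a joint): How far the sprung keeper is pressed open, m: 0 closed, grows as it is pushed back (+x of the hook), at most 0.025. A small upright brass plate, 14 wide, 1 to 18 mm above the arm, just behind the key's top bar, trapping it under the curl. Spring about 2 N closed, 5 N at 20 mm. The bar goes back 12 to 21.5 mm before it meets the shoulders: there the force rises sharply.
- key_bow (a point): Centre of the square bow (head) of the brass gate key: a flat frame 46 wide (y), 60 tall (z), 8 thick (x), side bars 6 wide, top and bottom bars 8 tall. The top bar rests on the hook's arm, its underside 22 mm above this point. Grip the two outer sides from above. Axes as the hook's while it hangs. Clear of the curl, lift it 19 to 30 mm in all, then draw it off to the front (-x).
- key_tip (a point): Lower end of the gate key's round shank (10 thick, 45 long, a small flag at its end), 75 mm below the centre of the bow. Same axes.
- gate_key: The same gate key, 0.1 to 0.2 kg; this origin is the middle of the underside of the bow's top bar, 22 mm above the bow's centre.
- bowl: Open amber glass bowl, rim 170 across, 55 high, wall 4, loose on the table; origin under its middle, z up.
- round_bow (a point): Centre of the round bow (55 across) of a second brass key, hanging on the other locking hook 180 to 220 mm along the shelf: to be left there.
- phone: Olive rubber-cased phone lying flat, 155 x 76 x 11; origin under its middle. Leave alone.
- flashlight: Red flashlight lying down, 140 long, 38 thick; origin under its middle. Leave alone.
- opener: Stainless bottle opener lying flat, 36 wide, 133 long, 6 thick; origin under its middle. Leave alone.
- case: Dark rubber spectacle case under the shelf, 60 x 155 x 42; origin under its middle. Leave alone.
- mug: White mug on the shelf, 72 across, 85 high; origin under its middle. Leave alone.
- jar: Small glass jar on the shelf, 52 across, 60 high; origin under its middle. Leave alone.
- charger: Round white charging puck on the table, 90 across, 10 high; origin under its middle. Leave alone.
Things that resemble listed ones, but are neither listed nor needed, are in the scene too. Of the things shaped like the bowl, the amber one is meant.

How it is judged (in metres and radians):
On the way, in this order (a step that is already met when the one before it is completed fails the run):
1. the gate key, held in the fingers, presses the sprung keeper open by more than 5 mm (value of joint keeper above 0.005 m and contact force between gate_key and hook above 1 N and contact force between the fingers and gate_key above 1 N), for 0.05 s.
2. the key is off the hook, in the fingers, and the keeper has sprung closed (x of gate_key in the frame of hook below -0.02 m and contact force between the fingers and gate_key above 0.5 N and value of joint keeper below 0.002 m), for 0.1 s.
3. the key's end is lowered into the bowl, below the rim, while still held (z of key_tip in the frame of bowl below 0.05 m and horizontal distance between key_tip and bowl below 0.075 m and contact force between the fingers and gate_key above 0.5 N), for 0.1 s.
At the end, for the whole second after the job is handed in: The gate key lies at rest in the bowl, borne by it (key end within 85 mm and bow centre within 100 mm of the bowl's middle, both under 100 mm high), the bowl upright and within 30 mm of where it stood, the keeper closed, everything else where it was (horizontal distance between key_bow and bowl below 0.1 m and horizontal distance between key_tip and bowl below 0.085 m and height (world z) of key_tip below 0.075 m and height (world z) of key_bow below 0.1 m and contact force between gate_key and bowl above 0.2 N and linear speed of gate_key below 0.03 m/s and angle between bowl's own z axis and vertical below 0.1 rad and distance of bowl from where it was at the start of the episode below 0.03 m and value of joint keeper below 0.002 m); the robot touches nothing.
It fails at once if the key pressed or pulled on the hook with more than 19 N (contact force between gate_key and hook above 19 N).
It fails at once if the gripper pushing on the hook with more than 19 N (contact force between the fingers and hook above 19 N).
It fails at once if the bowl pushed or tipped (distance of bowl from where it was at the start of the episode above 0.03 m or angle between bowl's own z axis and vertical above 0.3 rad).
It fails at once if the round-bowed key moved more than 30 mm (distance of round_bow from where it was at the start of the episode above 0.03 m).
It fails at once if another thing moved more than 30 mm (distance of any of phone, flashlight, opener, case, mug, jar, charger from where it was at the start of the episode above 0.03 m).
It also fails if it takes over 48 s, if anything falls off the work surface, if the arm or the gripper's body presses on something with over 40 N, if the wrist force passes 120 N, or if a joint passes its speed limit or range.

ROBOT

A 6-joint arm with a two-finger parallel gripper is mounted at the origin on the work surface. World frame = base frame: x ahead of the robot, y to its left, z up, the work surface at z = 0. Lengths are in m, angles in degrees, forces in N, time in s.
With the tool pointing down it reaches from about 0.3 to 1 m from the base axis. Payload 5.1 kg.
Tool frame: the origin (TCP) lies at the very end of the fingers, on their centre line; the grasp point (between the pads) lies 19 mm behind it; z points along the fingers, y is the line along which they close (so a half turn about z gives the same grasp; the last joint's range is limited). The gripper opens to 95 mm and grips with 3 to 60 N. Pads are 20 mm wide; open, the fingers measure 119 mm over their backs; the gripper's body (75 mm by 180 mm) begins 59 mm behind the grasp point.
Start: joints at [68.319, 7.093, 94.555, -0, 78.352, -4.733], TCP at [0.189, 0.622, 0.215] pointing down, gripper open.
Joint ranges: [-149.61, 149.61], [-58.7, 133.49], [1.44, 155.28], [-77.14, 257.14], [18.33, 153.61], [-166.67, 166.67]. Speed limits (degrees/s): [147.25, 147.25, 180, 180, 180, 180].

INTERFACE

Orientations are given as a 3x3 rotation matrix whose columns are the frame's x, y, z axes.
In Python, from rig import manip, viewer gives the robot as it stands. Calls block until the motion is done:
- manip.movep(position, orientation): joint-space move of the TCP to a pose.
- manip.servo_line(position, attitude=None, velocity=0.15): straight line of the TCP; attitude=None keeps the orientation; velocity is the mean speed in m/s.
- manip.move_joints(angles): joint-space move.
- manip.move_gripper(opening, strength=None): finger opening in m; strength is the grip in N (None keeps the last); returns when the fingers have stopped.
- manip.dwell(seconds).
- manip.ik(position, orientation): joint angles nearest the present ones, or None.
- manip.sense(): the state.
- viewer.snapshot(name): name is "side" or "top"; returns a dict with "pixels" (384x512x3 uint8, red, green, blue), "camera_matrix" (3x3 intrinsics, pixels), "k1" (the pictures are not rectified: a ray, as slopes to the right and down, at radius r is drawn at 1 + k1 r^2 times it, then the intrinsics apply), "R" (3x3) and "t" (3): a world point X has camera coordinates R X + t. Camera axes: x right, y down, z forward; pixel columns grow to the right and rows downward; lengths in m; the calibration is good to about 2 mm. A picture is of the moment at which its call begins. There is no depth.
A pose or a line that the arm cannot do raises manip.IKError and nothing moves.
- manip.hand_in(): hands the job in; it is judged then, once.
The state is a dict: "clock": time; "q": joint angles; "joint_velocities": joint speeds; "tau": joint torques, N m; "ee_pos": TCP position; "tcp_rot": TCP orientation; "wrist_force": force on the tool from outside, world axes, zero at the start; "moment": the same for the moment, N m; "grip_width": finger opening in m; "gripper_force": force on a finger pad.
Only numpy, scipy, OpenCV 4.12 (cv2) and the standard library are available. Lean on these libraries where they do the work, as an engineer would, in place of code of your own. Each camera call takes 0.05 s, during which the arm holds its last target. There are 200 camera calls.

## Working session

There is one attempt and no reset: what is moved stays moved. The work goes in short steps, each a Python script; the robot and the scene stay as the last script left them, time stands still between calls to the robot, and variables do not carry over. Pictures are saved under pics/ and viewed, at most 10 in all, crops included, and the job is handed in when it is done.

```bash
mkdir -p pics; ls; cat > h.py <<'E'
import numpy as np, cv2
from rig import manip, viewer
def snap(n,f):
    s=viewer.snapshot(n); np.savez('pics/'+f+'.npz',**s); cv2.imwrite('pics/'+f+'.png',cv2.resize(s['pixels'][:,:,::-1],None,fx=1.5,fy=1.5,interpolation=cv2.INTER_CUBIC)); return s
def ray(s,u,v):
    K=s['camera_matrix'];k=float(s['k1']);d=np.array([(u-K[0,2])/K[0,0],(v-K[1,2])/K[1,1]]);x=d.copy()
    for _ in range(20): x=d/(1+k*(x@x))
    R=s['R'];return -R.T@s['t'],R.T@np.array([*x,1])
def atz(s,u,v,z):
    c,d=ray(s,u,v);return c+d*(z-c[2])/d[2]
def tri(s1,p1,s2,p2):
    c,d=ray(s1,*p1);e,f=ray(s2,*p2);A=np.stack([d,-f],1);l=np.linalg.lstsq(A,e-c,rcond=None)[0]
    a,b=c+d*l[0],e+f*l[1];return (a+b)/2,np.linalg.norm(a-b)
def proj(s,X):
    c=s['R']@np.array(X)+s['t'];x=c[:2]/c[2];x=x*(1+float(s['k1'])*(x@x));K=s['camera_matrix'];return K[0,0]*x[0]+K[0,2],K[1,1]*x[1]+K[1,2]
def crop(s,f,u0,v0,u1,v1,m):
    cv2.imwrite('pics/'+f+'.png',cv2.resize(s['pixels'][v0:v1,u0:u1,::-1],None,fx=m,fy=m,interpolation=cv2.INTER_CUBIC))
E
python3 - <<'E'
from h import *
for n in('side','top'):
    s=snap(n,n+'0');print(n,-s['R'].T@s['t'],s['R'][2],s['camera_matrix'][0,0],s['k1'])
print(manip.sense())
E
```

```text
pics
side [ 0.26334811 -0.85694036  0.70554219] [ 0.21253584  0.84285702 -0.49438908] 388.65087009638046 -0.013187678915486483
top [0.32325141 0.06145111 1.1556438 ] [ 0.16773821  0.00154987 -0.98583036] 381.1309965349442 -0.12531424126606994
{'clock': 0.1, 'q': array([ 6.83187933e+01,  7.12890619e+00,  9.46256303e+01, -2.18862964e-03,
        7.83511360e+01, -4.73033609e+00]), 'joint_velocities': array([ 0.09280903,  0.00751119, -0.20649808,  0.01606281, -0.09700358,
       -0.03646982]), 'tau': array([ 4.18485452e-04, -4.18879116e+01, -3.61095178e+01,  7.77094346e-02,
        4.61751258e-02, -3.50115158e-05]), 'ee_pos': array([0.18930874, 0.62122053, 0.21352607]), 'tcp_rot': array([[-9.56557326e-01,  2.91543589e-01, -6.46608055e-04],
       [ 2.91544283e-01,  9.56555773e-01, -1.72767325e-03],
       [ 1.14824608e-04, -1.84113339e-03, -9.99998299e-01]]), 'wrist_force': array([-1.22914882,  0.41695978,  0.17607945]), 'moment': array([-0.00156396, -0.00425298,  0.00920785]), 'gripper_force': 0.0, 'grip_width': 0.09504287700988392}
```

View pics/side0.png

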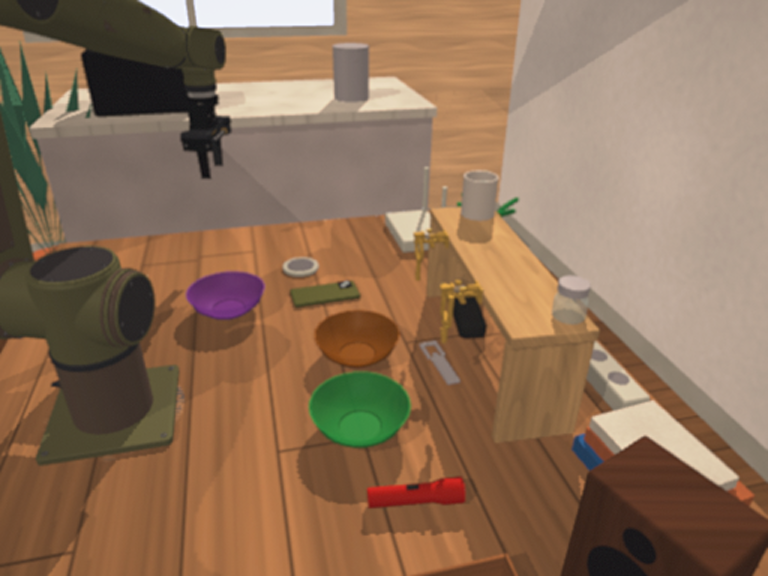

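View pics/top0.png

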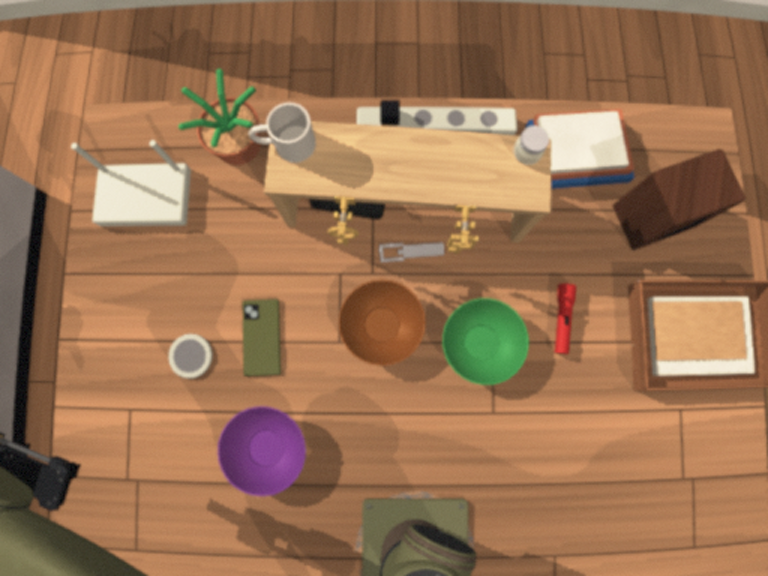

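The side view shows hooks at about (430,245) and (455,300), and the amber bowl at (357,340). The top view shows hooks at (343,220) and (463,235), and the amber bowl at (382,322). Next I'll enlarge both hooks.

```bash
python3 - <<'E'
from h import *
a=np.load('pics/side0.npz');b=np.load('pics/top0.npz')
A=a['pixels'][145:235,268:338,::-1];B=b['pixels'][118:178,205:335,::-1]
A=cv2.resize(A,None,fx=6,fy=6,interpolation=cv2.INTER_CUBIC);B1=cv2.resize(b['pixels'][120:172,284:334,::-1],None,fx=7,fy=7,interpolation=cv2.INTER_CUBIC)
im=np.zeros((560,790,3),np.uint8);im[:540,:420]=A;im[:364,430:780]=B1
cv2.imwrite('pics/z0.png',im)
for z in(0.215,):
  for p in [(267,191),(551,205)]: print(atz(b,p[0]/1.5,p[1]/1.5,.215))
# bowl rim ellipse in top
hsv=cv2.cvtColor(b['pixels'],cv2.COLOR_RGB2HSV);m=cv2.inRange(hsv,(5,180,60),(16,255,255));m[:, :225]=0;m[:,285:]=0;m[:185]=0;m[245:]=0
c=max(cv2.findContours(m,0,1)[0],key=cv2.contourArea);c=cv2.convexHull(c)
P=np.array([atz(b,*q[0],.055)[:2] for q in c]);print(cv2.boundingRect(c),cv2.minEnclosingCircle(P.astype(np.float32)))
P=np.array([atz(b,u/1.5,v/1.5,.055) for u,v in[(340,322),(424,322),(382,281),(382,364)]]);print(P)
E
```

```text
[0.65397724 0.26222448 0.215     ]
[ 0.62999365 -0.23064192  0.215     ]
(231, 205, 3, 5) ((0.4663790464401245, 0.12859873473644257), 0.006631580181419849)
[[ 0.44390304  0.14386445  0.055     ]
 [ 0.44411217 -0.01872112  0.055     ]
 [ 0.52466093  0.06267465  0.055     ]
 [ 0.36321121  0.06245396  0.055     ]]
```

View pics/z0.png

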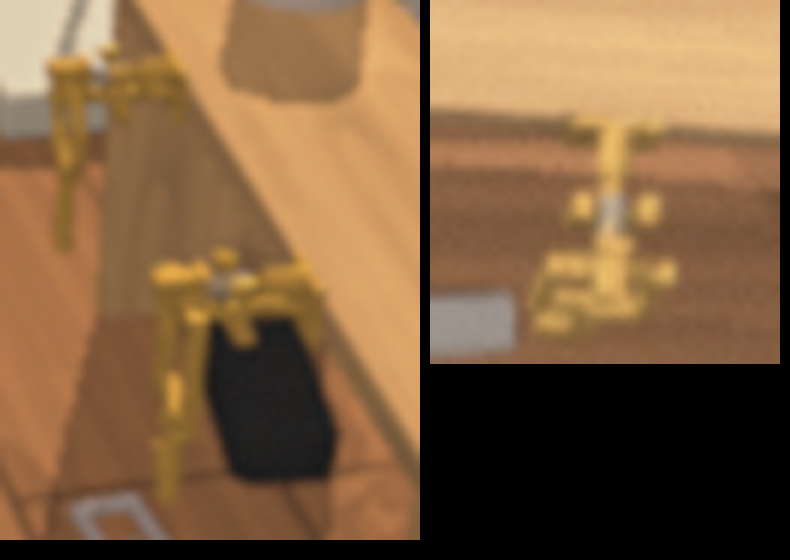

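The near hook (y≈-0.07) carries the square bow, with two parallel side bars in the enlarged side view at (165..197, 290..420). The far key narrows like a round bow. The bar ends in the enlarged top view are (545,268) and (678,272), and the tip is at (612,300).

```bash
python3 - <<'E'
from h import *
a=np.load('pics/side0.npz');b=np.load('pics/top0.npz')
T=lambda u,v:(284+(u-430)/7,120+v/7)
S=lambda u,v:(268+u/6,145+v/6)
for n,p,z in[('barL',T(545,268),.216),('barR',T(678,272),.216),('tip',T(612,300),.223),('armshelf',T(616,125),.208),('shoulderL',T(582,207),.225),('shR',T(649,209),.225),('keytip',T(555,318),.111)]: print(n,atz(b,*p,z))
E1=np.array([.65398,.26222]);E2=np.array([.62999,-.23064])
t=(E1-E2)/np.linalg.norm(E1-E2);X=np.array([t[1],-t[0]]);print('X',X)
tip=atz(b,*T(612,300),.223)[:2]
print('shelf dist',(E2-tip)@X)
O=tip+X*.003
def W(x,y,z): return [*(O+X*x+t*y),.208+z]
for n,q in dict(barL=W(.004,.023,.008),barR=W(.004,-.023,.008),keytip=W(.004,0,-.097),tip=W(-.003,0,.015),shelf=W(.06,0,0)).items():
    u,v=proj(a,q);u2,v2=proj(b,q);print(n,np.round(q,4),'side',round((u-268)*6),round((v-145)*6),'top',round((u2-284)*7+430),round((v2-120)*7))
E
```

```text
barL [ 0.57055118 -0.0539144   0.216     ]
barR [ 0.56926467 -0.10254195  0.216     ]
tip [ 0.55690712 -0.07704882  0.223     ]
armshelf [ 0.62758188 -0.08257775  0.208     ]
shoulderL [ 0.59103496 -0.06675316  0.225     ]
shR [ 0.59041436 -0.09113057  0.225     ]
keytip [ 0.57741309 -0.07040952  0.111     ]
X [ 0.99881747 -0.04861752]
shelf dist 0.0804636795556498
barL [ 0.565  -0.0544  0.216 ] side 150 264 top 547 283
barR [ 0.5628 -0.1004  0.216 ] side 182 320 top 673 289
keytip [ 0.5639 -0.0774  0.111 ] side 151 499 top 573 351
tip [ 0.5569 -0.077   0.223 ] side 150 279 top 612 300
shelf [ 0.6198 -0.0801  0.208 ] side 293 296 top 610 145
```

```bash
cat >> h.py <<'E'
t=np.array([.04862,.99882]);X=np.array([.99882,-.04862])
O=np.array([.566,-.0778])
Rg=np.array([[-t[1],t[0],0],[t[0],t[1],0],[0,0,-1.]])
def W(x,y,z): return np.array([*(O+X*x+t*y),z])
def st(tag=''):
    s=manip.sense();p=s['ee_pos'];d=p[:2]-O;print(tag,'t%.2f'%s['clock'],'hx %.4f hy %.4f z %.4f'%(d@X,d@t,p[2]),'F',np.round(s['wrist_force'],2),'w %.4f g %.1f'%(s['grip_width'],s['gripper_force']));return s
E
python3 - <<'E'
from h import *
p=manip.sense()['ee_pos'];manip.servo_line([p[0],p[1],.36],velocity=.25)
manip.movep(W(.004,0,.36),Rg);manip.servo_line(W(.004,0,.25),velocity=.15);st()
s=snap('side','s1');b=snap('top','t1')
A=cv2.resize(s['pixels'][110:235,260:345,::-1],None,fx=4.6,fy=4.6,interpolation=cv2.INTER_CUBIC)
B=cv2.resize(b['pixels'][110:180,270:345,::-1],None,fx=5,fy=5,interpolation=cv2.INTER_CUBIC)
im=np.zeros((590,790,3),np.uint8);im[:A.shape[0],:A.shape[1]]=A;im[:B.shape[0],400:400+B.shape[1]]=B;cv2.imwrite('pics/z1.png',im)
for q in(W(.004,.0475,.25),W(.004,-.0475,.25)):
    u,v=proj(s,q);print((u-260)*4.6,(v-110)*4.6)
E
```

```text
t4.52 hx 0.0046 hy -0.0000 z 0.2512 F [ 0.31 -0.32  0.58] w 0.0954 g 0.0
154.31532698680275 287.85079438322174
206.00621371202718 373.18701253352225
```

View pics/z1.png

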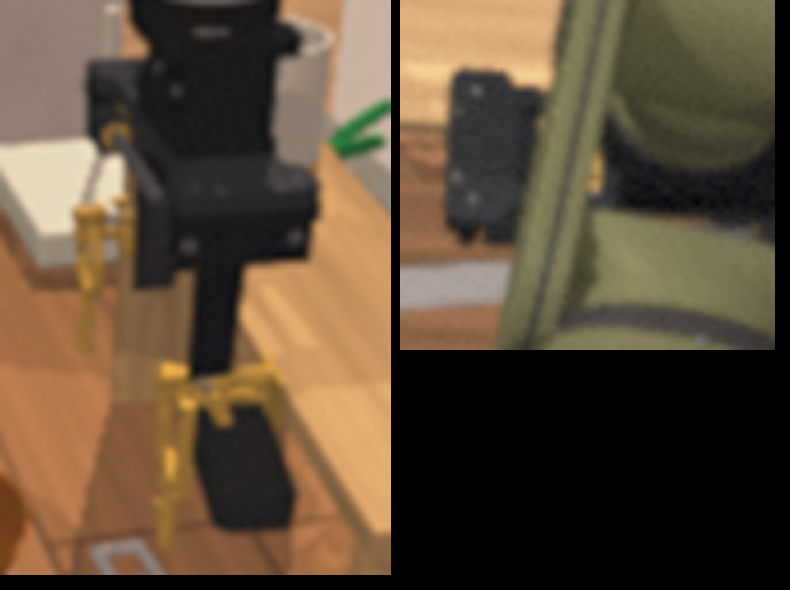

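The near finger end sits at (210,373), where it was predicted. The key hangs directly below, with its near side bar at (190,430). Descend and grip.

```bash
python3 - <<'E'
from h import *
manip.servo_line(W(.004,0,.178),velocity=.1);st('down')
manip.move_gripper(.060,20);st()
manip.move_gripper(.044,20);st('grip')
manip.move_gripper(.040,35);st('grip')
s=snap('side','s2');crop(s,'z2',260,110,345,235,4.6)
E
```

```text
down t5.48 hx 0.0045 hy -0.0001 z 0.1787 F [ 0.35  0.86 -0.45] w 0.0951 g 0.0
 t6.27 hx 0.0040 hy -0.0000 z 0.1780 F [ 0.4  -0.66 -0.29] w 0.0600 g 0.0
grip t6.69 hx 0.0040 hy 0.0002 z 0.1780 F [-1.22  0.69 -0.33] w 0.0460 g 20.0
grip t6.91 hx 0.0040 hy 0.0001 z 0.1780 F [-0.56  0.95  0.66] w 0.0461 g 35.0
```

View pics/z2.png

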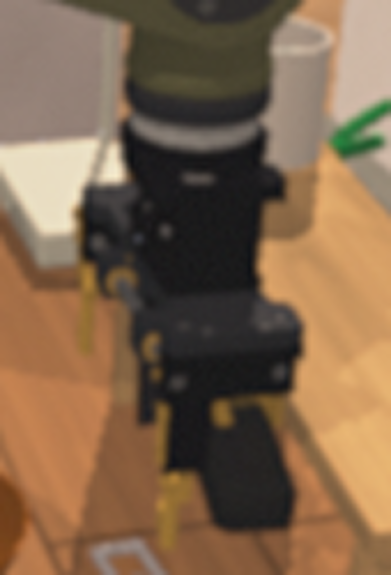

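```bash
cat >> h.py <<'E'
def F(n=12):
    f=[]
    for _ in range(n): f.append(manip.sense()['wrist_force']);manip.dwell(.01)
    f=np.mean(f,0);return np.array([f[:2]@X,f[:2]@t,f[2]])
E
python3 - <<'E'
from h import *
f0=F();print(f0)
manip.servo_line(W(.004,0,.1788),velocity=.02);print(F()-f0)
manip.servo_line(W(.010,0,.1788),velocity=.03);print(F()-f0)
manip.servo_line(W(.0145,0,.1788),velocity=.03);print(F()-f0);st()
np.save('f0.npy',f0)
x=.0145
while x<.029:
    x+=.0008;manip.servo_line(W(x,0,.1788),velocity=.02);f=F(8)-f0
    s=manip.sense();print('%.4f %.4f'%(x,(s['ee_pos'][:2]-O)@X),np.round(f,2))
    if f[0]<-7.5:break
st()
E
```

```text
[-0.28782417  1.35679676 -0.12798444]
[ 0.36899685 -1.52560305 -1.20158042]
[-2.79218981 -2.85275548 -0.71165209]
[-3.58419479 -3.71111844 -1.42187171]
 t8.26 hx 0.0143 hy -0.0002 z 0.1786 F [-4.61 -1.17 -1.07] w 0.0457 g 35.0
0.0153 0.0152 [-3.64 -3.71 -1.98]
0.0161 0.0160 [-3.59 -3.53 -2.76]
0.0169 0.0168 [-4.02 -3.35 -2.57]
0.0177 0.0176 [-3.84 -3.42 -3.25]
0.0185 0.0184 [-4.29 -3.02 -3.4 ]
0.0193 0.0191 [-5.16 -3.17 -2.94]
0.0201 0.0191 [-7.96 -2.8  -1.55]
 t10.47 hx 0.0191 hy 0.0001 z 0.1787 F [-8.11 -0.88 -1.02] w 0.0456 g 35.0
```

Touch came at hx 0.0192, about 15 mm of travel. Now I'll ease forward 5.5 mm and lift with force checks.

```bash
python3 - <<'E'
from h import *
f0=np.load('f0.npy')
x=.0138
manip.servo_line(W(x,0,.1788),velocity=.02);print(F()-f0);st()
z=.1788
while z<.2015:
    z+=.0008 if z<.183 else .0016
    manip.servo_line(W(x,0,z),velocity=.02);f=F(6)-f0
    p=manip.sense()['ee_pos'];print('%.4f %.4f'%(z,p[2]),np.round(f,2))
    if f[2]<-6 or abs(f[0])>9: print('STOP');manip.servo_line(W(x,0,z-.001),velocity=.02);break
st()
E
```

```text
[-3.47399793 -1.2670783  -3.20603081]
 t11.04 hx 0.0140 hy 0.0002 z 0.1790 F [-3.82  0.19 -1.96] w 0.0459 g 35.0
0.1796 0.1798 [-3.38 -0.94 -2.49]
0.1804 0.1805 [-3.23 -0.86 -2.77]
0.1812 0.1813 [-3.24 -1.02 -2.78]
0.1820 0.1821 [-3.56 -1.53 -2.35]
0.1828 0.1829 [-3.55 -1.26 -2.96]
0.1836 0.1837 [-3.27 -1.42 -2.69]
0.1852 0.1854 [-3.32 -0.91 -1.96]
0.1868 0.1871 [-3.21 -0.86 -1.96]
0.1884 0.1886 [-3.5  -0.82 -2.09]
0.1900 0.1902 [-3.43 -1.29 -2.41]
0.1916 0.1918 [-3.18 -1.18 -2.3 ]
0.1932 0.1934 [-3.09 -1.23 -1.77]
0.1948 0.1949 [-3.23 -1.39 -2.51]
0.1964 0.1976 [ 0.59 -1.54 -1.26]
0.1980 0.1983 [ 0.37 -1.32 -1.45]
0.1996 0.1997 [ 0.06 -1.51 -1.37]
0.2012 0.2013 [ 0.35 -1.23 -1.11]
0.2028 0.2029 [ 0.48 -1.4  -1.32]
 t16.44 hx 0.0138 hy 0.0000 z 0.2029 F [ 0.39 -0.42 -1.98] w 0.0456 g 35.0
```

```bash
python3 - <<'E'
from h import *
f0=np.load('f0.npy')
manip.servo_line(W(.008,0,.2035),velocity=.02);print(F()-f0)
manip.servo_line(W(-.01,0,.2035),velocity=.03);print(F()-f0)
manip.servo_line(W(-.06,0,.2035),velocity=.06);print(F()-f0);manip.dwell(.2);st()
a=np.radians(35);X3=np.array([*X,0]);y=np.array([*t,0]);z=np.cos(a)*np.array([0,0,-1.])+np.sin(a)*X3
Rt=np.stack([np.cross(y,z),y,z],1)
tip=np.array([.444,.0625,0])+.025*X3
g=lambda h:tip+[0,0,h]-.067*z
manip.servo_line(g(.09),Rt,velocity=.12);st('above')
s=snap('side','s3');crop(s,'z3',190,110,330,270,3.5)
u,v=proj(s,tip+[0,0,.09]);print((u-190)*3.5,(v-110)*3.5)
E
```

```text
[ 0.42491293 -1.35238323 -1.18612528]
[ 0.35617903 -1.56745227 -1.19442444]
[ 0.21024811 -1.16321883 -1.48404077]
 t19.12 hx -0.0598 hy 0.0000 z 0.2034 F [-0.54  0.66 -2.1 ] w 0.0459 g 35.0
above t20.67 hx -0.1417 hy 0.1340 z 0.1456 F [ 0.4   0.21 -2.32] w 0.0456 g 35.0
196.05396709183776 353.68454237338904
```

View pics/z3.png

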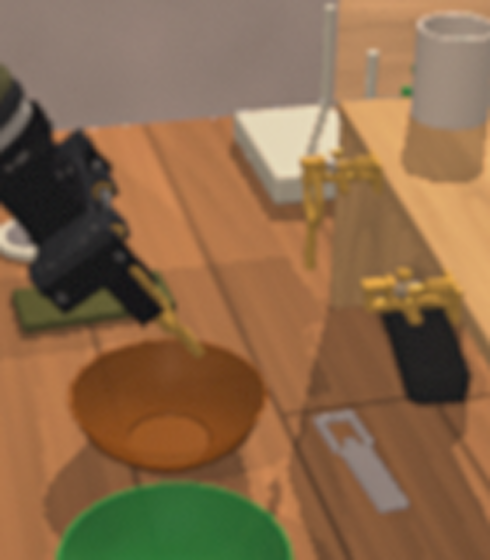

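The key is held, with its end at (197,352) as predicted, over the bowl, whose floor is around (168,437). Lower, release and withdraw.

```bash
python3 - <<'E'
from h import *
a=np.radians(35);X3=np.array([*X,0]);y=np.array([*t,0]);z=np.cos(a)*np.array([0,0,-1.])+np.sin(a)*X3
tip=np.array([.444,.0625,0])+.025*X3
g=lambda h:tip+[0,0,h]-.067*z
manip.servo_line(g(.035),velocity=.08);b0=F(6)
manip.servo_line(g(.016),velocity=.04);print(F(6)-b0);manip.dwell(.2);st()
manip.move_gripper(.075);manip.dwell(.3);st()
manip.servo_line(g(.016)-.1*z,velocity=.1)
p=manip.sense()['ee_pos'];manip.servo_line([p[0]-.05,p[1],.32],velocity=.2);manip.dwell(.5);st()
s=snap('side','s4');b=snap('top','t4')
A=cv2.resize(s['pixels'][170:270,190:330,::-1],None,fx=3.5,fy=3.5,interpolation=cv2.INTER_CUBIC)
B=cv2.resize(b['pixels'][120:260,200:300,::-1],None,fx=3,fy=3,interpolation=cv2.INTER_CUBIC)
im=np.zeros((430,800,3),np.uint8);im[:A.shape[0],:A.shape[1]]=A;im[:420,495:795]=B;cv2.imwrite('pics/z4.png',im)
E
```

```text
[ 0.06011752 -0.37573236 -0.39549563]
 t22.48 hx -0.1419 hy 0.1342 z 0.0712 F [ 0.12 -0.2  -1.15] w 0.0459 g 35.0
 t23.50 hx -0.1421 hy 0.1342 z 0.0709 F [ 0.09 -0.06 -0.26] w 0.0747 g 0.0Traceback (most recent call last):
  File "<stdin>", line 8, in <module>
rig.IKError: the arm cannot follow that straight line within its joint ranges
```

```bash
python3 - <<'E'
from h import *
z=manip.sense()['tcp_rot'][:,2];p=manip.sense()['ee_pos']
for d in(.06,.03,0):
    try: manip.servo_line(p-d*z,velocity=.08);print('back',d);break
    except manip.IKError: pass
p=manip.sense()['ee_pos'];manip.servo_line([p[0],p[1],.25],velocity=.12);manip.dwell(.5);st()
s=snap('side','s4');b=snap('top','t4')
A=cv2.resize(s['pixels'][170:270,190:330,::-1],None,fx=3.5,fy=3.5,interpolation=cv2.INTER_CUBIC)
B=cv2.resize(b['pixels'][120:260,200:300,::-1],None,fx=3,fy=3,interpolation=cv2.INTER_CUBIC)
im=np.zeros((430,800,3),np.uint8);im[:A.shape[0],:A.shape[1]]=A;im[:420,495:795]=B;cv2.imwrite('pics/z4.png',im)
E
```

```text
back 0.06
 t26.13 hx -0.1767 hy 0.1342 z 0.2499 F [ 0.36 -0.37  0.03] w 0.0747 g 0.0
```

View pics/z4.png

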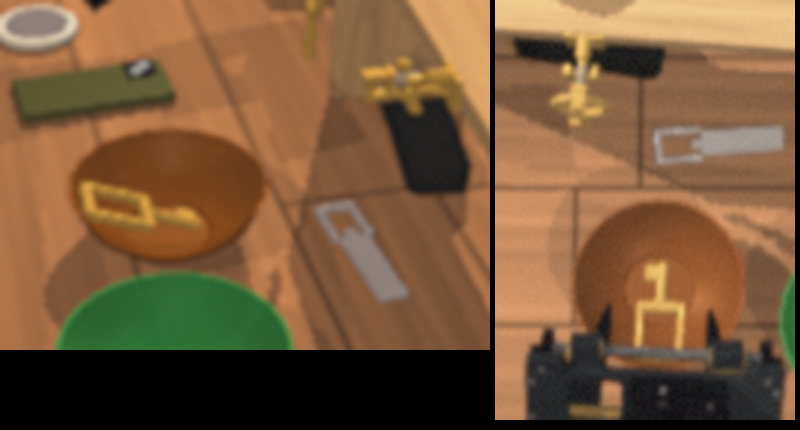

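The square-bowed key lies in the amber bowl, bow at (115,203) and end at (195,215). The bowl hasn't moved, and the other key still hangs on its hook.

```bash
python3 -c "
from h import *
print(manip.hand_in())"
```

```text
the job is handed in; nothing more can be done
None
```

The square-bowed gate key is off its hook and lying in the amber bowl. The last pictures show the bowl in place and the round-bowed key still hanging, and the job was handed in at about 26 s; the judge's verdict wasn't shown.

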